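# Rack the bead jars and spring the retaining bar home

## Task

Stand the two closed bead jars upright in the wooden rack, one in each cell, setting them down rather than dropping them. Then lock them in: squeeze the wings of the sprung metal bar together, lower it between the rack's two end posts above the jars, and release it so that both its pins spring fully home into the posts' recesses. Keep the glass jars upright throughout and leave the other things on the bench where they are.

Things in the scene. Friction and masses are not known exactly. Their poses are not given: they have to be found in the camera images.
- jar_a_mid (a point): centre of one closed glass bead jar: upright round jar, 52 mm diameter over its whole height, 86 mm tall (top 16 mm is a steel lid), about 0.22 kg. The point is on the jar's axis, 43 mm above its underside; z is the jar's axis, up. It stands on the bench. The two jars are alike and interchangeable
- jar_b_mid (a point): centre of the other glass bead jar, the same in every way as the first
- rack: wooden two-cell jar rack, fixed to the bench, yaw varies: a tray 76 mm (x) by 196 mm (y) with an upright post at each end of its long axis y. Origin under its centre at bench height, z up. Floor top 6 mm up, side walls and divider 32 mm up. Posts 50 mm wide (x), 24 mm thick (y), 132 mm tall, inner faces 148 mm apart (y = -74 and +74 mm)
- cell0 (a point): centre of the floor of the cell at the rack's -y end (y = -38 mm, 6 mm up); each cell is 66 mm (x) by 72 mm (y) inside
- cell1 (a point): centre of the floor of the cell at the rack's +y end (y = +38 mm, 6 mm up)
- recess0 (a point): centre of the back wall of the recess in the post at the rack's -y end (y = -84 mm, 116 mm up). Each post has one in its inner face: square, 16 mm by 16 mm, 10 mm deep
- recess1 (a point): centre of the back wall of the recess in the post at the rack's +y end (y = +84 mm, 116 mm up)
- bar_mid (a point): sprung metal retaining bar, 0.19 kg, along its own y, standing on the bench on two flat wings (plates 6 mm thick, 75 mm tall, square to y, outer faces 66 mm apart when free, 44 mm wide in x at the foot, 28 mm from 34 mm up). Point midway between the free wings, 56 mm above their feet, z up: grip here, fingers outside the wings, closing along y. It moves with the -y wing
- tip_fixed (a point): tip of the pin at the bar's -y end. From each wing's outer face, axis 18 mm above the feet, a 10 mm square pin sticks out 53 mm (last 6 mm a 5 mm square nose): 172 mm tip to tip when free. Fingers must stay above the pins, whose top is 23 mm above the feet
- tip_sprung (a point): tip of the pin at the bar's +y end; this wing and pin slide along y towards the other. In the rack the bar goes wings up, either way round, pin axis level with the recesses; the feet then clear the jar lids by 3 to 6 mm
- bar_slide (a joint): how far the bar is squeezed by pressing its wings together: 0 free; 0.036 m at the hard stop (30 mm over the wings, 136 mm tip to tip); about 0.004 when sprung home in the rack. Spring force 6 N free, 9 N at the stop: grip with 15 to 25 N. The middle of the bar stays midway between the wings
- dish: bystander: small terracotta bowl, 72 mm across, 30 mm tall, loose; origin under its centre. It can stand among the jars
- bead_mould: bystander: brass bead mould, 60 mm across and 40 mm tall, loose; origin under its centre
- paddle: bystander: black shaping paddle with wooden handle lying on the bench, 200 mm long in its x, 50 mm wide, 22 mm tall, loose; origin near its middle, at bench height
- jar_tall: bystander: amber bottle, 68 mm across and 150 mm tall, loose; origin under its centre. Not one of the jars to rack
- bowl: bystander: large terracotta bowl, 170 mm across, 65 mm tall, loose; origin under its centre
There are look-alikes about, which are no part of the job. What is shaped like the rack but pink is not meant.

How it is judged:
By the outcome, as a careful person would: the job done as asked, in the order asked, and still so for the second after the job is handed in, with the robot touching nothing.
It also fails if it takes over 72 s, if anything falls off the work surface, if the arm or the gripper's body presses on something with over 40 N, if the wrist force passes 120 N, or if a joint passes its speed limit or range.

## Robot

A 7-joint arm with a two-finger parallel gripper is mounted at the origin on the work surface. World frame = base frame: x ahead of the robot, y to its left, z up, the work surface at z = 0. Lengths are in m, angles in degrees, forces in N, time in s.
With the tool pointing down it reaches from about 0.425 to 1.025 m from the base axis. Payload 3.6 kg.
Tool frame: the origin (TCP) lies at the very end of the fingers, on their centre line; the grasp point (between the pads) lies 19 mm behind it; z points along the fingers, y is the line along which they close (so a half turn about z gives the same grasp; the last joint's range is limited). The gripper opens to 85 mm and grips with 20 to 120 N. Pads are 22 mm wide; open, the fingers measure 114 mm over their backs; the gripper's body (76 mm by 85 mm) begins 54 mm behind the grasp point. The pads swing forward as they close: fully open they stand 13 mm farther back than shut.
Start: joints at [60.476, 33.873, 2.773, 92.16, -1.908, 54.013, -1.931], TCP at [0.297, -0.661, 0.231] pointing down, gripper open.
Joint ranges: [-153.93, 153.93], [-27.13, 128.08], [-72.61, 78.16], [10.71, 143.7], [-87.88, 267.88], [4.46, 118.87], [-176.78, 176.78]. Speed limits (degrees/s): [147.25, 147.25, 180, 180, 180, 180, 180].

## Interface

Orientations are given as [roll, pitch, yaw] about the fixed x, y, z axes, in that order (R = Rz(yaw) Ry(pitch) Rx(roll)).
In Python, from cell import robot gives the robot as it stands.
- The arm moves only by the tool jog_arm, never from a script. Its argument "plan" is one flat list of numbers, 7 for each row, row after row: the shift along the tool's x, y, z in units of 0.25 m (1.0 is 0.25 m), then the turn, a rotation vector about the tool's x, y, z in units of pi/4 rad (1.0 is pi/4 rad), then the opening in per cent of the stroke, from 0 (shut) to 100 (fully open). A call has 1 to 5 rows; each row is the pose to reach, as a shift and turn from the pose commanded when the call began, along the tool's axes at that moment; what a row does not reach only later rows make up. A row lasts 1/12 s, in which the tool goes at most 41.7 mm and 7.16 degrees, less where a joint would pass 70% of its speed; a pose out of reach is approached as far as the arm can. A call with a number of a shift or a turn outside -1 to 1 is refused whole. A call with a gripper value outside its range is refused whole. The fingers move at their own pace and stop on an object; "force" is the grip in N (left out, the last holds). Time passes only in rows, so rows that repeat a pose let the fingers close. It gives the time, the measured TCP pose, the force, the opening and the grip force at its end, in the units of the state.
- robot.sense(): the state, without advancing time (a new reading comes with each control period).
- robot.capture(name): name is "side" or "top"; returns a dict with "frame" (420x560x3 uint8, red, green, blue), "fx", "fy", "cx", "cy" (pixels), "pose" (4x4, takes a point from camera to world coordinates). Camera axes: x right, y down, z forward; pixel columns grow to the right and rows downward; lengths in m; the calibration is good to about 2 mm. A picture is of the moment at which its call begins. There is no depth.
- robot.sign_off(): hands the job in; it is judged then, once.
The state is a dict: "clock": time; "joints": joint angles; "dq": joint speeds; "joint_torque": joint torques, N m; "ee_pos": TCP position; "tool_rot": TCP orientation; "contact_force": force on the tool from outside, world axes, zero at the start; "moment": the same for the moment, N m; "width": finger opening in m; "grip_force": force on a finger pad.
Only numpy, scipy, OpenCV 4.12 (cv2) and the standard library are available. Lean on these libraries where they do the work, as an engineer would, in place of code of your own. Each camera call takes 0.05 s, during which the arm holds its last target. There are 200 camera calls.

## Working session

There is one attempt and no reset: what is moved stays moved. The work goes in short steps, Python scripts to look and compute and a tool call to move; the robot and the scene stay as the last step left them, time stands still between calls to the robot, and variables do not carry over. Pictures are saved under pics/ and viewed, at most 10 in all, crops included, and the job is handed in when it is done.

Besides the shell and the picture viewer there is one more tool, called after "Request:" by a JSON object that holds its "fn" and its "kwargs". jog_arm: Moves the arm, as the interface text tells. Shifts and turns lie within -1 to 1; 1 stands for 0.25 m of shift or pi/4 rad of turn. Its arguments: {"type":"object","properties":{"plan":{"type":"array","items":{"type":"number"}},"force":{"type":"number"}},"required":["plan"]}

```bash
mkdir -p pics; ls
cat > h.py <<'E'
import numpy as np, cv2, pickle
from scipy.spatial.transform import Rotation as R
from cell import robot
def snap(name,fn):
    c=robot.capture(name); cv2.imwrite(f'pics/{fn}.png',c['frame'][:,:,::-1]); pickle.dump(c,open(f'pics/{fn}.pkl','wb')); return c
def load(fn): return pickle.load(open(f'pics/{fn}.pkl','rb'))
def px2w(c,u,v,z):
    P=np.array(c['pose']); d=P[:3,:3]@np.array([(u-c['cx'])/c['fx'],(v-c['cy'])/c['fy'],1]); o=P[:3,3]
    return o+d*(z-o[2])/d[2]
def w2px(c,p):
    P=np.array(c['pose']); q=P[:3,:3].T@(np.array(p)-P[:3,3]); return c['fx']*q[0]/q[2]+c['cx'],c['fy']*q[1]/q[2]+c['cy']
E
python3 - <<'E'
from h import *
np.set_printoptions(precision=4,suppress=True)
a=snap('top','top0');b=snap('side','side0')
for c in(a,b): print(np.array(c['pose']),c['fx'],c['cx'],c['cy'])
print(robot.sense())
E
```

```text
pics
[[-0.0085 -0.9827  0.1851  0.2047]
 [-0.9999  0.0109  0.0121 -0.0614]
 [-0.0139 -0.185  -0.9826  1.7657]
 [ 0.      0.      0.      1.    ]] 533.3276257669634 271.37675761945945 206.90988675275355
[[ 0.9793 -0.1302  0.1547  0.2997]
 [-0.2005 -0.527   0.8258 -1.2516]
 [-0.026  -0.8398 -0.5423  0.8688]
 [ 0.      0.      0.      1.    ]] 436.48504044292207 277.5773402429112 200.24831951566296
{'clock': 0.1, 'joints': array([60.4754, 33.9202,  2.7675, 92.2291, -1.909 , 54.0121, -1.9313]), 'dq': array([-0.1402,  0.0118, -0.0172, -0.2619, -0.1379, -0.0128, -0.1254]), 'joint_torque': array([  0.0047, -54.9993,   1.553 , -19.8826,   0.0096,   0.0038,
        -0.    ]), 'ee_pos': array([ 0.2965, -0.6608,  0.2303]), 'tool_rot': array([-179.8849,    0.0055,   24.1712]), 'contact_force': array([ 0.1043, -0.9685, -0.3082]), 'moment': array([-0.0112, -0.0461,  0.0293]), 'grip_force': 0.0, 'width': 0.08553425025372258}
```

Run:
```python
import cv2
a=cv2.imread('pics/top0.png');b=cv2.imread('pics/side0.png')
for n,i in(('top0b',a),('side0b',b)): cv2.imwrite(f'pics/{n}.png',cv2.resize(i,(800,600),interpolation=cv2.INTER_CUBIC))
```

```text
(no output)
```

View pics/top0b.png

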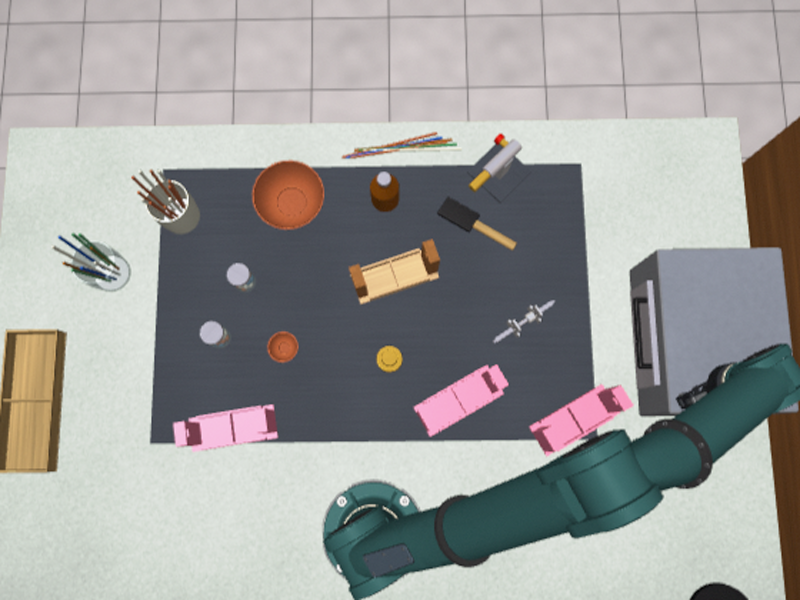

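View pics/side0b.png

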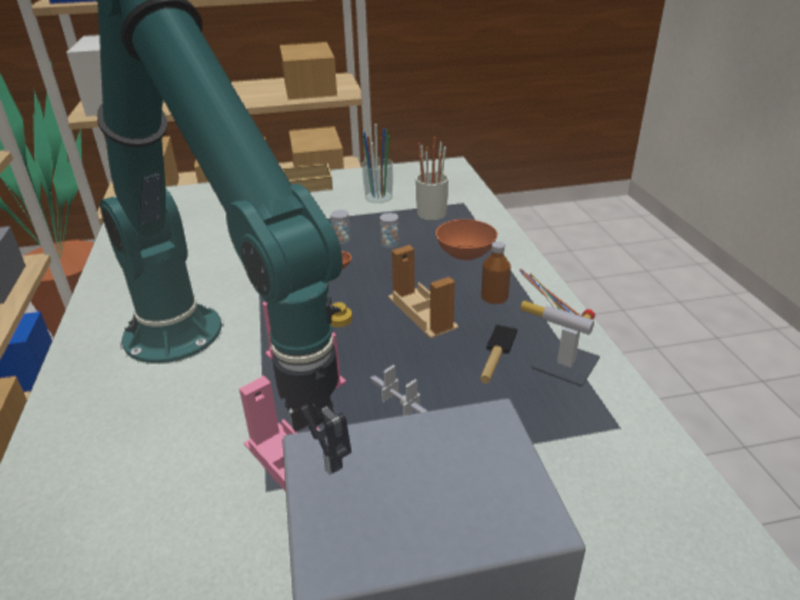

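Top view (800x600 picture): the wooden rack at (395,275) is the only candidate in wood with posts. The pink look-alikes are at (225,428), (460,400) and (582,418), and a post-less wooden tray lies at (32,400). The jars are at (238,275) and (212,335), where the amber bottle (385,190) and the pencil glasses (170,205) and (105,265) could be mistaken for them. The dish is at (283,347), the mould at (389,358), the bar at (525,320) and the paddle at (477,222). I choose the wooden rack, the two steel-lidded jars and the metal bar, and check them in one close crop.

Run:
```python
import cv2,numpy as np
a=cv2.imread('pics/top0.png');b=cv2.imread('pics/side0.png')
def tile(i,x,y,s):
    w,h=400//s,300//s
    t=cv2.resize(i[y:y+h,x:x+w],(400,300),interpolation=cv2.INTER_CUBIC)
    for k in range(0,w,10):
        cv2.line(t,(k*s,0),(k*s,6),(255,255,255),1); cv2.putText(t,str(x+k),(k*s+1,15),0,.3,(255,255,255),1)
    for k in range(0,h,10):
        cv2.line(t,(0,k*s),(6,k*s),(255,255,255),1); cv2.putText(t,str(y+k),(8,k*s+4),0,.3,(255,255,255),1)
    return t
m=np.vstack([np.hstack([tile(a,238,160,5),tile(a,328,195,5)]),np.hstack([tile(a,125,178,4),tile(b,255,170,4)])])
cv2.imwrite('pics/crop0.png',m)
```

```text
(no output)
```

View pics/crop0.png

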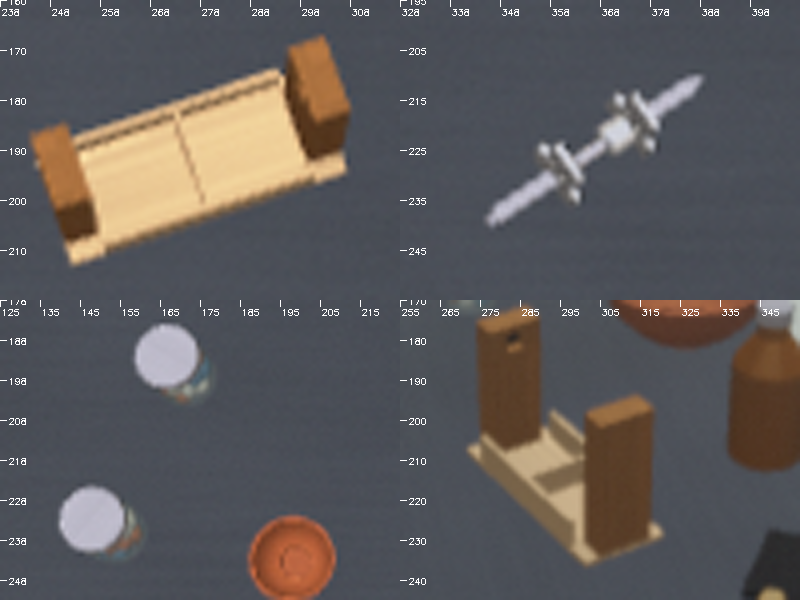

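The crop confirms the choice: wooden rack with recessed posts, two steel-lidded glass jars, and the bar with its wings and pins. I measure them from corners in the full-frame pixels.

```bash
cat > m.py <<'E'
from h import *
from scipy.optimize import least_squares
np.set_printoptions(precision=4,suppress=True)
t=load('top0');s=load('side0')
T=lambda X,Y:((X+.5)/5-.5+238,(Y+.5)/5-.5+160)
S=lambda X,Y:((X-399.5)/4-.5+255,(Y-299.5)/4-.5+170)
B=lambda X,Y:((X-399.5)/5-.5+328,(Y+.5)/5-.5+195)
H=.132
ct=[((.025,.098,H),T(32,133)),((.025,.074,H),T(68,124)),((.025,-.074,H),T(287,46)),((.025,-.098,H),T(323,37)),((-.025,-.098,H),T(349,107)),((-.025,-.074,H),T(313,117)),((-.038,.098,0),T(70,265)),((-.038,-.098,0),T(345,173))]
cs=[((-.038,-.098,0),S(588,564)),((.038,-.098,0),S(662,530)),((-.038,.098,0),S(468,450)),((-.025,-.098,.006),S(584,550))]
def pts(p,q):
    c,si=np.cos(p[2]),np.sin(p[2]); return (p[0]+c*q[0]-si*q[1],p[1]+si*q[0]+c*q[1],q[2])
def f(p,A=ct,Bb=cs): return np.concatenate([np.subtract(w2px(t,pts(p,q)),u) for q,u in A]+[np.subtract(w2px(s,pts(p,q)),u) for q,u in Bb])
for Bb in(cs,[]):
    r=least_squares(lambda p:f(p,ct,Bb),[.65,-.05,.25],loss='soft_l1'); print('rack',r.x[:2],np.degrees(r.x[2])); print(f(r.x,ct,Bb).reshape(-1,2).round(1).tolist())
a,b=px2w(t,*B(486,222),.018),px2w(t,*B(702,77),.018); print('bar',a,b,np.linalg.norm(a-b),(a+b)/2,np.degrees(np.arctan2(*(a-b)[1::-1])))
g=t['frame'].astype(int)
for (u,v) in((166,191.5),(147.5,232.3)):
    y0,x0=int(v)-12,int(u)-12; w=g[y0:y0+25,x0:x0+25]; m=(w.min(2)>140).astype(np.uint8)
    n,l,st,cc=cv2.connectedComponentsWithStats(m); k=1+st[1:,4].argmax(); u,v=cc[k]+(x0,y0); print('lid',u,v,st[k],px2w(t,u,v,.086))
print('dish',px2w(t,125+291/4,178+258/4,.03))
E
python3 m.py
```

```text
rack [ 0.5853 -0.0539] 18.33019661993536
[[-0.9, 0.4], [-0.8, -0.2], [-0.2, 0.5], [-0.2, -0.1], [-0.1, 0.5], [-0.1, 0.9], [-0.0, 0.0], [-0.1, -0.1], [0.0, 0.7], [0.8, 1.8], [0.5, 0.7], [4.4, 1.5]]
rack [ 0.586  -0.0549] 18.50574755133031
[[-0.6, 0.3], [-0.5, -0.4], [0.1, 0.2], [0.0, -0.4], [0.2, 0.2], [0.2, 0.6], [0.3, -0.1], [0.2, -0.4]]
bar [ 0.4237 -0.2806  0.018 ] [ 0.5191 -0.4271  0.018 ] 0.17480796725471057 [ 0.4714 -0.3539  0.018 ] 123.07518446971935
lid 166.0972972972973 191.53513513513514 [  5   5  15  16 185] [0.5754 0.2991 0.086 ]
lid 147.4 232.32 [  5   5  16  16 200] [0.443  0.3551 0.086 ]
dish [0.4156 0.2023 0.03  ]
```

```bash
cat > plan.py <<'E'
"""plan.py x y z yaw [calls] ... : print per-call end deltas (tool axes, jog units) through waypoints x,y,z,yaw,n"""
import sys
from h import *
s=robot.sense(); p=np.array(s['ee_pos']); Q=R.from_euler('xyz',s['tool_rot'],degrees=True)
print('now',s['clock'],p.round(4),s['tool_rot'].round(2),s['width'].round(4),s['grip_force'],s['contact_force'].round(1),s['joints'].round(0))
for a in sys.argv[1:]:
    x,y,z,yaw,n=map(float,a.split(',')); t=np.array([x,y,z]); G=R.from_euler('xyz',[180,0,yaw],degrees=True); n=int(n)
    for k in range(n):
        f=1/(n-k); np_=p+(t-p)*f; NQ=Q*R.from_rotvec((Q.inv()*G).as_rotvec()*f)
        d=Q.inv().apply(np_-p)/.25; r=(Q.inv()*NQ).as_rotvec()/(np.pi/4)
        print(a,k,d.round(3),r.round(3)); p,Q=np_,NQ
E
python3 plan.py .5754,.2991,.2,108.4,6 .5754,.2991,.0595,108.4,1
```

```text
Traceback (most recent call last):
  File "plan.py", line 5, in <module>
    print('now',s['clock'],p.round(4),s['tool_rot'].round(2),s['width'].round(4),s['grip_force'],s['contact_force'].round(1),s['joints'].round(0))
                                                             ^^^^^^^^^^^^^^^^
AttributeError: 'float' object has no attribute 'round'
```

```bash
sed -i "s/s\['width'\].round(4)/round(s['width'],4)/; s/^from h import \*/from h import *\nnp.set_printoptions(suppress=True)/" plan.py; python3 plan.py .5754,.2991,.2,108.4,6 .5754,.2991,.0595,108.4,1
```

```text
now 0.1 [ 0.2965 -0.6608  0.2303] [-179.88    0.01   24.17] 0.0855 0.0 [ 0.1 -1.  -0.3] [60. 34.  3. 92. -2. 54. -2.]
.5754,.2991,.2,108.4,6 0 [ 0.432 -0.508  0.021] [-0.    -0.    -0.312]
.5754,.2991,.2,108.4,6 1 [ 0.542 -0.388  0.021] [-0.    -0.    -0.312]
.5754,.2991,.2,108.4,6 2 [ 0.62  -0.245  0.021] [-0.    -0.    -0.312]
.5754,.2991,.2,108.4,6 3 [ 0.661 -0.087  0.02 ] [-0.    -0.    -0.312]
.5754,.2991,.2,108.4,6 4 [0.662 0.076 0.02 ] [-0.    -0.    -0.312]
.5754,.2991,.2,108.4,6 5 [0.624 0.234 0.02 ] [-0.    -0.    -0.312]
.5754,.2991,.0595,108.4,1 0 [-0.    -0.     0.562] [ 0. -0. -0.]
```

Request:
{"fn": "jog_arm", "kwargs": {"plan": [0.09,-0.1,0,0,0,-0.06,100,0.17,-0.2,0.01,0,0,-0.12,100,0.26,-0.3,0.01,0,0,-0.19,100,0.345,-0.405,0.02,0,0,-0.25,100,0.43,-0.51,0.02,0,0,-0.312,100]}}

```text
clock: 0.52
ee_pos: [0.3426, -0.4991, 0.2255]
tool_rot: [-179.9, -0.0, 38.3]
contact_force: [0.2, -0.7, -0.1]
width: 0.0854
grip_force: 0.0
```

Request:
{"fn": "jog_arm", "kwargs": {"plan": [0.11,-0.08,0,0,0,-0.06,100,0.22,-0.155,0.01,0,0,-0.12,100,0.325,-0.23,0.01,0,0,-0.19,100,0.43,-0.31,0.02,0,0,-0.25,100,0.54,-0.39,0.02,0,0,-0.312,100]}}

```text
clock: 0.93
ee_pos: [0.388, -0.3393, 0.2208]
tool_rot: [-179.9, 0.0, 52.4]
contact_force: [-0.0, 0.4, -0.2]
width: 0.0855
grip_force: 0.0
```

Request:
{"fn": "jog_arm", "kwargs": {"plan": [0.125,-0.05,0,0,0,-0.06,100,0.25,-0.1,0.01,0,0,-0.12,100,0.37,-0.15,0.01,0,0,-0.19,100,0.495,-0.2,0.02,0,0,-0.25,100,0.62,-0.245,0.02,0,0,-0.312,100]}}

```text
clock: 1.35
ee_pos: [0.4343, -0.1793, 0.2159]
tool_rot: [-179.9, 0.0, 66.4]
contact_force: [-0.0, -0.4, -0.3]
width: 0.0855
grip_force: 0.0
```

Tracking is good; on to jar A.

Request:
{"fn": "jog_arm", "kwargs": {"plan": [0.13,-0.015,0,0,0,-0.06,100,0.265,-0.035,0.01,0,0,-0.12,100,0.4,-0.05,0.01,0,0,-0.19,100,0.53,-0.07,0.02,0,0,-0.25,100,0.66,-0.087,0.02,0,0,-0.312,100]}}

```text
clock: 1.77
ee_pos: [0.4809, -0.0196, 0.2109]
tool_rot: [-179.9, 0.0, 80.5]
contact_force: [0.6, -0.6, 0.5]
width: 0.0858
grip_force: 0.0
```

Request:
{"fn": "jog_arm", "kwargs": {"plan": [0.13,0.015,0,0,0,-0.06,100,0.265,0.03,0.01,0,0,-0.12,100,0.4,0.045,0.01,0,0,-0.19,100,0.53,0.06,0.02,0,0,-0.25,100,0.66,0.076,0.02,0,0,-0.312,100]}}

```text
clock: 2.18
ee_pos: [0.5275, 0.1397, 0.2057]
tool_rot: [-179.9, 0.0, 94.5]
contact_force: [-0.2, -0.7, 0.4]
width: 0.0855
grip_force: 0.0
```

Request:
{"fn": "jog_arm", "kwargs": {"plan": [0.15,0.055,0,0,0,-0.06,100,0.3,0.11,0.01,0,0,-0.13,100,0.45,0.17,0.01,0,0,-0.2,100,0.624,0.234,0.02,0,0,-0.312,100,0.624,0.234,0.02,0,0,-0.312,100]}}

```text
clock: 2.6
ee_pos: [0.5744, 0.3087, 0.2015]
tool_rot: [179.7, -0.5, 109.0]
contact_force: [-0.5, 0.7, 0.0]
width: 0.0855
grip_force: 0.0
```

```bash
python3 plan.py .5754,.2991,.12,108.4,1 .5754,.2991,.0595,108.4,1
```

```text
now 2.6 [0.5744 0.3087 0.2015] [179.74  -0.48 109.02] 0.0855 0.0 [-0.5  0.7  0. ] [-14.  32. -26. 103.  18.  48. -30.]
.5754,.2991,.12,108.4,1 0 [-0.04  -0.01   0.326] [ 0.006 -0.011  0.014]
.5754,.2991,.0595,108.4,1 0 [-0.    -0.     0.242] [ 0. -0. -0.]
```

Request:
{"fn": "jog_arm", "kwargs": {"plan": [0,0,0.08,0,0,0,100,0,0,0.16,0,0,0,100,0,0,0.16,0,0,0,100,0,0,0.16,0,0,0,100]}}

```text
clock: 2.93
ee_pos: [0.5732, 0.2972, 0.16]
tool_rot: [-179.8, 0.1, 108.4]
contact_force: [-0.6, 0.3, 0.7]
width: 0.0853
grip_force: 0.0
```

```bash
python3 plan.py .5754,.2991,.0595,108.4,1; python3 -c "
from h import *
c=snap('top','t1');i=c['frame'][:,:,::-1][130:250,110:270];cv2.imwrite('pics/t1c.png',cv2.resize(i,(800,600),interpolation=cv2.INTER_CUBIC))
print(w2px(c,robot.sense()['ee_pos']),w2px(c,(.5754,.2991,.086)))"
```

```text
now 2.9333 [0.5732 0.2972 0.16  ] [-179.79    0.06  108.39] 0.0853 0.0 [-0.6  0.3  0.7] [-15.  35. -24. 105.  20.  45. -31.]
.5754,.2991,.0595,108.4,1 0 [0.005 0.012 0.402] [-0.005  0.001 -0.   ]
(np.float64(161.41504886250823), np.float64(186.74380572318685)) (np.float64(166.0935414095909), np.float64(191.5273360432643))
```

View pics/t1c.png

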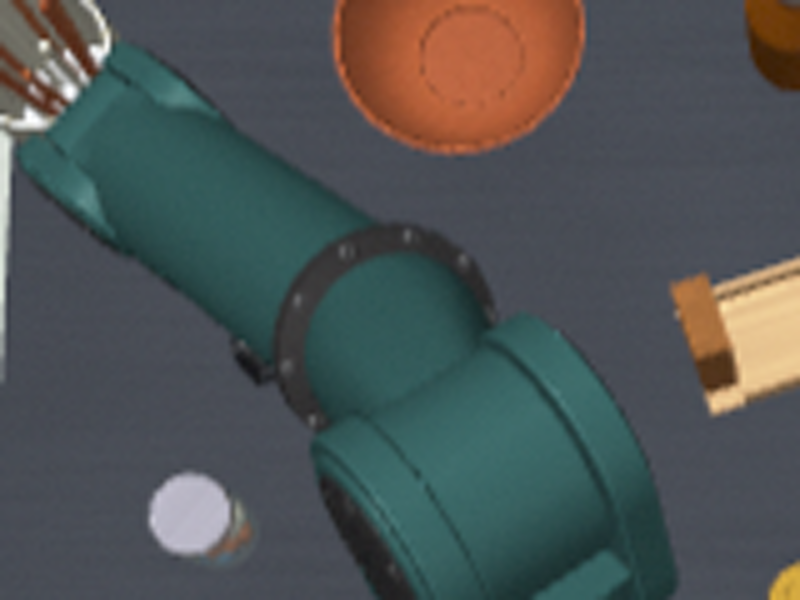

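The wrist hides the jar from above, as expected; jar B stays visible at crop (190,513). I continue on the measured position and close while watching width and force.

Request:
{"fn": "jog_arm", "kwargs": {"plan": [0.005,0.012,0.08,0,0,0,100,0.005,0.012,0.18,0,0,0,100,0.005,0.012,0.28,0,0,0,100,0.005,0.012,0.36,0,0,0,100,0.005,0.012,0.4,0,0,0,100]}}

```text
clock: 3.4
ee_pos: [0.5765, 0.2997, 0.0603]
tool_rot: [-179.9, 0.0, 108.4]
contact_force: [0.7, 0.3, -0.5]
width: 0.0854
grip_force: 0.0
```

Request:
{"fn": "jog_arm", "kwargs": {"plan": [0,0,0,0,0,0,100,0,0,0,0,0,0,60,0,0,0,0,0,0,40,0,0,0,0,0,0,40,0,0,0,0,0,0,40], "force": 35}}

```text
clock: 3.82
ee_pos: [0.5775, 0.3012, 0.0633]
tool_rot: [179.9, -0.0, 108.4]
contact_force: [-1.1, -1.4, 5.4]
width: 0.0507
grip_force: 35.8
```

Request:
{"fn": "jog_arm", "kwargs": {"plan": [0,0,0,0,0,0,40,0,0,0,0,0,0,40,0,0,0,0,0,0,40]}}

```text
clock: 4.07
ee_pos: [0.5775, 0.3012, 0.0633]
tool_rot: [179.9, -0.0, 108.4]
contact_force: [-1.3, -0.5, 7.1]
width: 0.0511
grip_force: 35.9
```

Request:
{"fn": "jog_arm", "kwargs": {"plan": [0,0,-0.04,0,0,0,40,0,0,-0.16,0,0,0,40,0,0,-0.3,0,0,0,40,0,0,-0.44,0,0,0,40,0,0,-0.56,0,0,0,40]}}

```text
clock: 4.48
ee_pos: [0.5767, 0.3004, 0.2038]
tool_rot: [179.9, -0.0, 108.4]
contact_force: [-0.0, -0.3, -2.5]
width: 0.0506
grip_force: 37.7
```

Request:
{"fn": "jog_arm", "kwargs": {"plan": [0,0,-0.08,0,0,0,40,0,0,-0.14,0,0,0,40,0,0,-0.14,0,0,0,40,0,0,-0.14,0,0,0,40]}}

```text
clock: 4.82
ee_pos: [0.5768, 0.3004, 0.2371]
tool_rot: [179.9, -0.0, 108.4]
contact_force: [0.8, 0.1, -3.1]
width: 0.0507
grip_force: 37.8
```

```bash
python3 plan.py .5975,-.0905,.24,108.4,3 .5975,-.0905,.069,108.4,1
```

```text
now 4.8167 [0.5768 0.3004 0.2371] [179.91  -0.   108.4 ] 0.0507 37.797247655689716 [ 0.8  0.1 -3.1] [-13.  30. -27. 101.  17.  52. -28.]
.5975,-.0905,.24,108.4,3 0 [-0.503 -0.138 -0.004] [ 0.001 -0.     0.   ]
.5975,-.0905,.24,108.4,3 1 [-0.503 -0.138 -0.004] [ 0.001 -0.     0.   ]
.5975,-.0905,.24,108.4,3 2 [-0.503 -0.138 -0.004] [ 0.001 -0.     0.   ]
.5975,-.0905,.069,108.4,1 0 [ 0.    -0.     0.684] [0. 0. 0.]
```

Request:
{"fn": "jog_arm", "kwargs": {"plan": [-0.05,-0.014,0,0,0,0,40,-0.15,-0.041,0,0,0,0,40,-0.27,-0.074,0,0,0,0,40,-0.39,-0.107,0,0,0,0,40,-0.503,-0.138,0,0,0,0,40]}}

```text
clock: 5.23
ee_pos: [0.5822, 0.1665, 0.234]
tool_rot: [-179.7, 0.1, 108.4]
contact_force: [0.1, -0.5, -3.3]
width: 0.0509
grip_force: 37.7
```

Request:
{"fn": "jog_arm", "kwargs": {"plan": [-0.11,-0.03,0,0,0,0,40,-0.22,-0.06,0,0,0,0,40,-0.33,-0.09,0,0,0,0,40,-0.44,-0.12,0,0,0,0,40,-0.55,-0.15,0,0,0,0,40]}}

```text
clock: 5.65
ee_pos: [0.5896, 0.0249, 0.2342]
tool_rot: [-179.7, -0.0, 108.4]
contact_force: [1.2, -0.4, -2.8]
width: 0.0508
grip_force: 37.7
```

Request:
{"fn": "jog_arm", "kwargs": {"plan": [-0.11,-0.03,0,0,0,0,40,-0.22,-0.06,0,0,0,0,40,-0.33,-0.09,0,0,0,0,40,-0.41,-0.115,0,0,0,0,40,-0.455,-0.126,0,0,0,0,40]}}

```text
clock: 6.07
ee_pos: [0.5951, -0.0956, 0.2339]
tool_rot: [-179.7, 0.0, 108.1]
contact_force: [0.2, -0.3, -2.2]
width: 0.0509
grip_force: 37.7
```

Request:
{"fn": "jog_arm", "kwargs": {"plan": [0,0,0,0,0,0,40,0,0,0,0,0,0,40]}}

```text
clock: 6.23
ee_pos: [0.5966, -0.0899, 0.2352]
tool_rot: [-179.9, -0.1, 108.3]
contact_force: [0.4, 0.5, -2.5]
width: 0.0507
grip_force: 37.7
```

```bash
python3 plan.py .5975,-.0905,.10,108.4,1 .5975,-.0905,.069,108.4,1; python3 -c "
from h import *
c=snap('side','s1');i=c['frame'][:,:,::-1][100:250,225:425];cv2.imwrite('pics/s1c.png',cv2.resize(i,(800,600),interpolation=cv2.INTER_CUBIC))"
```

```text
now 6.2333 [ 0.5966 -0.0899  0.2352] [-179.9    -0.1   108.34] 0.0507 37.71297357045114 [ 0.4  0.5 -2.5] [ 23.  27. -25. 107.  15.  49.   8.]
.5975,-.0905,.10,108.4,1 0 [-0.005  0.003  0.541] [-0.002 -0.002 -0.001]
.5975,-.0905,.069,108.4,1 0 [-0.    -0.     0.124] [-0. -0. -0.]
```

View pics/s1c.png

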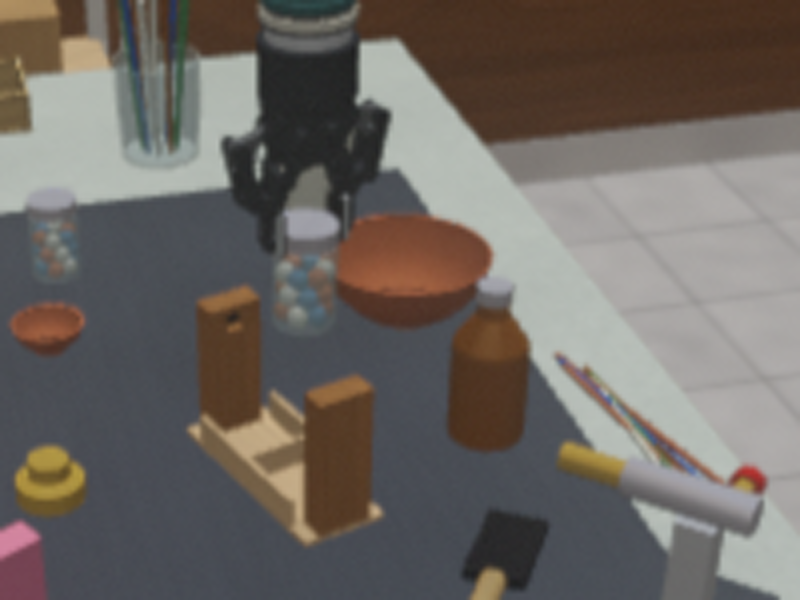

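The jar hangs upright in the grip (lid at crop (308,222), underside at (304,320)), and the rack is clear below with its near post top around (338,390). I check the jar and rack positions against each other in this side view.

```bash
cat > m2.py <<'E'
from m import *
s=load('s1'); C=lambda X,Y:((X+.5)/4-.5+225,(Y+.5)/4-.5+100)
cs=[((-.038,-.098,0),C(310,543)),((.038,-.098,0),C(381,513)),((-.038,.098,0),C(188,432)),((-.025,-.074,H),C(304,388)),((.025,-.074,H),C(351,376)),((.025,-.098,H),C(373,385)),((0,.074,.116),C(232,318))]
import m; m.s=s
for A in(ct,[]):
    r=least_squares(lambda p:f(p,A,cs),[.585,-.055,.3]); print('rack',r.x[:2],np.degrees(r.x[2])); print(f(r.x,A,cs).reshape(-1,2).round(1).tolist())
print('lid',px2w(s,*C(308,222),.2352-.063+.086),'tcp',robot.sense()['ee_pos'])
E
python3 m2.py | tail -5
```

```text
rack [ 0.5845 -0.0537] 18.599804514342196
[[-0.9, 0.8], [-0.9, 0.2], [-0.3, 0.7], [-0.4, 0.1], [-0.2, 0.6], [-0.2, 1.1], [-0.0, 0.4], [-0.1, -0.0], [-0.6, 1.0], [0.9, 1.0], [0.1, 0.3], [0.4, 0.9], [1.9, -0.6], [0.7, 0.5], [1.1, 0.7]]
rack [ 0.5829 -0.0501] 19.109337308544024
[[-1.1, 0.3], [0.3, 0.3], [-0.6, -0.1], [-0.2, 0.4], [1.2, -1.2], [0.1, -0.1], [0.3, 0.3]]
lid [ 0.5965 -0.0899  0.2582] tcp [ 0.597  -0.0882  0.2356]
```

Request:
{"fn": "jog_arm", "kwargs": {"plan": [-0.005,0,0.08,0,0,0,40,-0.005,0,0.2,0,0,0,40,-0.005,0,0.32,0,0,0,40,-0.005,0,0.44,0,0,0,40,-0.005,0,0.54,0,0,0,40]}}

```text
clock: 6.7
ee_pos: [0.5974, -0.0878, 0.0996]
tool_rot: [-180.0, -0.1, 108.6]
contact_force: [-0.3, -0.7, -2.9]
width: 0.051
grip_force: 37.8
```

Request:
{"fn": "jog_arm", "kwargs": {"plan": [0,0,0.04,0,0,0,40,0,0,0.07,0,0,0,40,0,0,0.09,0,0,0,40,0,0,0.1,0,0,0,40,0,0,0.1,0,0,0,40]}}

```text
clock: 7.12
ee_pos: [0.5988, -0.0907, 0.077]
tool_rot: [179.9, 0.0, 108.4]
contact_force: [0.3, 0.6, -3.0]
width: 0.0509
grip_force: 37.6
```

Request:
{"fn": "jog_arm", "kwargs": {"plan": [0,0,0.004,0,0,0,40,0,0,0.008,0,0,0,40,0,0,0.01,0,0,0,40]}}

```text
clock: 7.37
ee_pos: [0.5985, -0.0913, 0.0746]
tool_rot: [179.9, 0.0, 108.4]
contact_force: [-0.0, -0.2, -2.7]
width: 0.051
grip_force: 37.6
```

Request:
{"fn": "jog_arm", "kwargs": {"plan": [0.008,-0.005,0.006,0,0,0,40,0.008,-0.005,0.012,0,0,0,40,0.008,-0.005,0.018,0,0,0,40,0.008,-0.005,0.018,0,0,0,40]}}

```text
clock: 7.7
ee_pos: [0.596, -0.0896, 0.0695]
tool_rot: [-180.0, 0.0, 108.4]
contact_force: [-2.1, -0.3, -0.3]
width: 0.051
grip_force: 37.9
```

Request:
{"fn": "jog_arm", "kwargs": {"plan": [0,0,0.004,0,0,0,40,0,0,0.006,0,0,0,40,0,0,0.006,0,0,0,40]}}

```text
clock: 7.95
ee_pos: [0.5961, -0.0898, 0.0694]
tool_rot: [-180.0, 0.1, 108.4]
contact_force: [-3.5, -0.2, 11.3]
width: 0.0508
grip_force: 39.1
```

Seated on the floor; release and rise.

Request:
{"fn": "jog_arm", "kwargs": {"plan": [0,0,-0.005,0,0,0,42,0,0,-0.005,0,0,0,70,0,0,-0.005,0,0,0,100,0,0,-0.005,0,0,0,100,0,0,-0.005,0,0,0,100]}}

```text
clock: 8.37
ee_pos: [0.5964, -0.0896, 0.0689]
tool_rot: [180.0, 0.0, 108.4]
contact_force: [-0.6, 0.4, -0.0]
width: 0.0853
grip_force: 0.0
```

Request:
{"fn": "jog_arm", "kwargs": {"plan": [0,0,-0.06,0,0,0,100,0,0,-0.2,0,0,0,100,0,0,-0.36,0,0,0,100,0,0,-0.5,0,0,0,100,0,0,-0.5,0,0,0,100]}}

```text
clock: 8.78
ee_pos: [0.6013, -0.0893, 0.2012]
tool_rot: [179.3, 0.3, 108.4]
contact_force: [1.1, -0.1, 0.4]
width: 0.0851
grip_force: 0.0
```

```bash
python3 plan.py .443,.3551,.195,108.4,3 .443,.3551,.0595,108.4,1
```

```text
now 8.7833 [ 0.6013 -0.0893  0.2012] [179.28   0.3  108.4 ] 0.0851 0.0 [ 1.1 -0.1  0.4] [ 22.  29. -25. 109.  17.  45.   7.]
.443,.3551,.195,108.4,3 0 [ 0.629 -0.013  0.005] [0.005 0.002 0.   ]
.443,.3551,.195,108.4,3 1 [ 0.629 -0.013  0.006] [0.005 0.002 0.   ]
.443,.3551,.195,108.4,3 2 [ 0.629 -0.013  0.007] [0.005 0.002 0.   ]
.443,.3551,.0595,108.4,1 0 [-0.    -0.     0.542] [-0. -0. -0.]
```

Request:
{"fn": "jog_arm", "kwargs": {"plan": [0.1,0,0,0,0,0,100,0.23,-0.005,0,0,0,0,100,0.37,-0.01,0,0,0,0,100,0.5,-0.01,0,0,0,0,100,0.63,-0.013,0,0,0,0,100]}}

```text
clock: 9.2
ee_pos: [0.5428, 0.0601, 0.1939]
tool_rot: [180.0, -0.0, 108.4]
contact_force: [0.6, -0.2, -0.0]
width: 0.0853
grip_force: 0.0
```

Request:
{"fn": "jog_arm", "kwargs": {"plan": [0.13,0,0,0,0,0,100,0.26,-0.005,0,0,0,0,100,0.39,-0.01,0,0,0,0,100,0.52,-0.01,0,0,0,0,100,0.65,-0.013,0,0,0,0,100]}}

```text
clock: 9.62
ee_pos: [0.4883, 0.2134, 0.1939]
tool_rot: [180.0, -0.0, 108.4]
contact_force: [0.1, 1.3, -0.2]
width: 0.0857
grip_force: 0.0
```

Request:
{"fn": "jog_arm", "kwargs": {"plan": [0.13,0,0,0,0,0,100,0.26,-0.005,0,0,0,0,100,0.39,-0.01,0,0,0,0,100,0.5,-0.01,0,0,0,0,100,0.605,-0.013,0,0,0,0,100]}}

```text
clock: 10.03
ee_pos: [0.4372, 0.3565, 0.1939]
tool_rot: [180.0, -0.0, 108.5]
contact_force: [1.2, -0.2, 0.2]
width: 0.0851
grip_force: 0.0
```

Request:
{"fn": "jog_arm", "kwargs": {"plan": [0,0,0.06,0,0,0,100,0,0,0.12,0,0,0,100,0,0,0.14,0,0,0,100]}}

```text
clock: 10.28
ee_pos: [0.4368, 0.3543, 0.1572]
tool_rot: [-179.8, 0.1, 108.5]
contact_force: [-0.1, -0.6, -0.6]
width: 0.0853
grip_force: 0.0
```

```bash
python3 plan.py .443,.3551,.0595,108.4,1
```

```text
now 10.2833 [0.4368 0.3543 0.1572] [-179.84    0.06  108.5 ] 0.0853 0.0 [-0.1 -0.6 -0.6] [-25.  30. -25. 116.  20.  38. -44.]
.443,.3551,.0595,108.4,1 0 [-0.004  0.026  0.391] [-0.004  0.001  0.002]
```

Request:
{"fn": "jog_arm", "kwargs": {"plan": [-0.004,0.026,0.06,0,0,0,100,-0.004,0.026,0.16,0,0,0,100,-0.004,0.026,0.27,0,0,0,100,-0.004,0.026,0.35,0,0,0,100,-0.004,0.026,0.39,0,0,0,100]}}

```text
clock: 10.7
ee_pos: [0.4439, 0.354, 0.0592]
tool_rot: [-179.8, 0.1, 108.4]
contact_force: [0.3, 0.4, 0.5]
width: 0.0856
grip_force: 0.0
```

Request:
{"fn": "jog_arm", "kwargs": {"plan": [0,0,0,0,0,0,100,0,0,0,0,0,0,70,0,0,0,0,0,0,40,0,0,0,0,0,0,40,0,0,0,0,0,0,40]}}

```text
clock: 11.12
ee_pos: [0.4452, 0.3562, 0.0631]
tool_rot: [179.9, -0.1, 108.4]
contact_force: [-2.0, -1.0, 4.9]
width: 0.0508
grip_force: 35.9
```

Request:
{"fn": "jog_arm", "kwargs": {"plan": [0,0,0,0,0,0,40,0,0,0,0,0,0,40,0,0,0,0,0,0,40]}}

```text
clock: 11.37
ee_pos: [0.4452, 0.3563, 0.0631]
tool_rot: [179.9, -0.0, 108.4]
contact_force: [-1.7, -0.3, 6.8]
width: 0.051
grip_force: 36.1
```

Request:
{"fn": "jog_arm", "kwargs": {"plan": [0,0,-0.04,0,0,0,40,0,0,-0.16,0,0,0,40,0,0,-0.3,0,0,0,40,0,0,-0.44,0,0,0,40,0,0,-0.56,0,0,0,40]}}

```text
clock: 11.78
ee_pos: [0.4445, 0.3554, 0.2041]
tool_rot: [180.0, -0.0, 108.4]
contact_force: [1.6, -0.1, -2.4]
width: 0.0507
grip_force: 37.6
```

Request:
{"fn": "jog_arm", "kwargs": {"plan": [0,0,-0.08,0,0,0,40,0,0,-0.14,0,0,0,40,0,0,-0.14,0,0,0,40,0,0,-0.14,0,0,0,40]}}

```text
clock: 12.12
ee_pos: [0.4447, 0.3554, 0.2373]
tool_rot: [179.9, -0.0, 108.4]
contact_force: [0.4, -0.6, -2.1]
width: 0.0511
grip_force: 37.7
```

```bash
python3 plan.py .5724,-.0177,.237,108.4,3
```

```text
now 12.1167 [0.4447 0.3554 0.2373] [179.9   -0.01 108.39] 0.0511 37.65447948127985 [ 0.4 -0.6 -2.1] [-22.  24. -28. 111.  15.  48. -40.]
.5724,-.0177,.237,108.4,3 0 [-0.526  0.005  0.   ] [ 0.001 -0.    -0.   ]
.5724,-.0177,.237,108.4,3 1 [-0.526  0.005  0.   ] [ 0.001 -0.    -0.   ]
.5724,-.0177,.237,108.4,3 2 [-0.526  0.005  0.   ] [ 0.001 -0.    -0.   ]
```

Request:
{"fn": "jog_arm", "kwargs": {"plan": [-0.05,0,0,0,0,0,40,-0.15,0.002,0,0,0,0,40,-0.27,0.003,0,0,0,0,40,-0.4,0.004,0,0,0,0,40,-0.526,0.005,0,0,0,0,40]}}

```text
clock: 12.53
ee_pos: [0.4865, 0.228, 0.2346]
tool_rot: [-179.8, 0.1, 108.4]
contact_force: [1.1, -1.2, -2.4]
width: 0.0508
grip_force: 37.6
```

Request:
{"fn": "jog_arm", "kwargs": {"plan": [-0.11,0,0,0,0,0,40,-0.22,0.002,0,0,0,0,40,-0.33,0.003,0,0,0,0,40,-0.44,0.004,0,0,0,0,40,-0.55,0.005,0,0,0,0,40]}}

```text
clock: 12.95
ee_pos: [0.5306, 0.098, 0.2346]
tool_rot: [-179.7, 0.0, 108.4]
contact_force: [1.0, 0.1, -2.6]
width: 0.0508
grip_force: 37.6
```

Request:
{"fn": "jog_arm", "kwargs": {"plan": [-0.11,0,0,0,0,0,40,-0.22,0.002,0,0,0,0,40,-0.33,0.003,0,0,0,0,40,-0.43,0.004,0,0,0,0,40,-0.5,0.005,0,0,0,0,40]}}

```text
clock: 13.37
ee_pos: [0.5714, -0.0219, 0.2343]
tool_rot: [-179.7, 0.0, 108.2]
contact_force: [-0.0, -1.0, -4.1]
width: 0.0508
grip_force: 37.6
```

Request:
{"fn": "jog_arm", "kwargs": {"plan": [0,0,0,0,0,0,40,0,0,0,0,0,0,40,0,0,0,0,0,0,40]}}

```text
clock: 13.62
ee_pos: [0.5711, -0.0167, 0.2352]
tool_rot: [-179.8, -0.1, 108.4]
contact_force: [-0.0, 0.6, -2.0]
width: 0.0507
grip_force: 37.6
```

```bash
python3 plan.py .5724,-.0177,.076,108.4,1
```

```text
now 13.6167 [ 0.5711 -0.0167  0.2352] [-179.84   -0.09  108.43] 0.0507 37.58166756480932 [-0.   0.6 -2. ] [ 16.  24. -25. 111.  13.  47.   2.]
.5724,-.0177,.076,108.4,1 0 [-0.006  0.005  0.637] [-0.003 -0.002  0.001]
```

Request:
{"fn": "jog_arm", "kwargs": {"plan": [-0.005,0.004,0.08,0,0,0,40,-0.005,0.004,0.2,0,0,0,40,-0.005,0.004,0.32,0,0,0,40,-0.005,0.004,0.44,0,0,0,40,-0.005,0.004,0.54,0,0,0,40]}}

```text
clock: 14.03
ee_pos: [0.5724, -0.0161, 0.0996]
tool_rot: [-179.9, -0.1, 108.6]
contact_force: [-0.6, -1.0, -2.4]
width: 0.0507
grip_force: 37.6
```

Request:
{"fn": "jog_arm", "kwargs": {"plan": [0,0,0.04,0,0,0,40,0,0,0.07,0,0,0,40,0,0,0.09,0,0,0,40,0,0,0.1,0,0,0,40,0,0,0.11,0,0,0,40]}}

```text
clock: 14.45
ee_pos: [0.5749, -0.0176, 0.075]
tool_rot: [179.9, 0.0, 108.4]
contact_force: [-0.1, 0.2, -2.5]
width: 0.0506
grip_force: 37.5
```

Request:
{"fn": "jog_arm", "kwargs": {"plan": [0,0,0,0,0,0,40,0,0,0,0,0,0,40]}}

```text
clock: 14.62
ee_pos: [0.5745, -0.018, 0.0749]
tool_rot: [179.9, 0.0, 108.4]
contact_force: [0.6, 0.5, -2.2]
width: 0.0507
grip_force: 37.5
```

Request:
{"fn": "jog_arm", "kwargs": {"plan": [0,-0.006,0.007,0,0,0,40,0,-0.006,0.014,0,0,0,40,0,-0.006,0.02,0,0,0,40,0,-0.006,0.022,0,0,0,40,0,-0.006,0.022,0,0,0,40]}}

```text
clock: 15.03
ee_pos: [0.5725, -0.0187, 0.0692]
tool_rot: [-180.0, 0.0, 108.4]
contact_force: [-1.6, -0.9, 3.7]
width: 0.0507
grip_force: 38.1
```

Request:
{"fn": "jog_arm", "kwargs": {"plan": [0,0,0.003,0,0,0,40,0,0,0.003,0,0,0,40]}}

```text
clock: 15.2
ee_pos: [0.5725, -0.0187, 0.0692]
tool_rot: [-180.0, 0.1, 108.4]
contact_force: [-3.8, -1.2, 10.3]
width: 0.0508
grip_force: 38.8
```

Request:
{"fn": "jog_arm", "kwargs": {"plan": [0,0,-0.004,0,0,0,42,0,0,-0.004,0,0,0,70,0,0,-0.004,0,0,0,100,0,0,-0.004,0,0,0,100,0,0,-0.004,0,0,0,100]}}

```text
clock: 15.62
ee_pos: [0.5727, -0.0184, 0.0687]
tool_rot: [180.0, -0.0, 108.4]
contact_force: [-0.2, 0.3, 0.4]
width: 0.0854
grip_force: 0.0
```

Request:
{"fn": "jog_arm", "kwargs": {"plan": [0,0,-0.06,0,0,0,100,0,0,-0.2,0,0,0,100,0,0,-0.36,0,0,0,100,0,0,-0.5,0,0,0,100,0,0,-0.5,0,0,0,100]}}

```text
clock: 16.03
ee_pos: [0.5774, -0.0176, 0.2005]
tool_rot: [179.3, 0.2, 108.4]
contact_force: [0.4, 0.1, -0.1]
width: 0.0853
grip_force: 0.0
```

```bash
python3 plan.py .4714,-.3539,.195,33.1,3
```

```text
now 16.0333 [ 0.5774 -0.0176  0.2005] [179.28   0.21 108.4 ] 0.0853 0.0 [ 0.4  0.1 -0.1] [ 15.  27. -24. 113.  16.  43.   0.]
.4714,-.3539,.195,33.1,3 0 [-0.381 -0.276  0.005] [ 0.006 -0.002  0.558]
.4714,-.3539,.195,33.1,3 1 [-0.462 -0.088  0.007] [ 0.006 -0.002  0.558]
.4714,-.3539,.195,33.1,3 2 [-0.456  0.116  0.008] [ 0.006 -0.002  0.558]
```

Request:
{"fn": "jog_arm", "kwargs": {"plan": [-0.06,-0.045,0,0,0,0.11,100,-0.14,-0.1,0,0,0,0.22,100,-0.22,-0.16,0,0,0,0.33,100,-0.3,-0.22,0,0,0,0.45,100,-0.38,-0.276,0,0,0,0.558,100]}}

```text
clock: 16.45
ee_pos: [0.5363, -0.1314, 0.1935]
tool_rot: [-180.0, 0.0, 83.1]
contact_force: [-0.4, -0.4, -1.1]
width: 0.0855
grip_force: 0.0
```

Request:
{"fn": "jog_arm", "kwargs": {"plan": [-0.09,-0.017,0,0,0,0.11,100,-0.185,-0.035,0,0,0,0.22,100,-0.28,-0.052,0,0,0,0.33,100,-0.37,-0.07,0,0,0,0.45,100,-0.462,-0.088,0,0,0,0.558,100]}}

```text
clock: 16.87
ee_pos: [0.5011, -0.2435, 0.1935]
tool_rot: [-180.0, 0.0, 57.9]
contact_force: [0.2, 0.1, -0.5]
width: 0.0854
grip_force: 0.0
```

Request:
{"fn": "jog_arm", "kwargs": {"plan": [-0.09,0.023,0,0,0,0.11,100,-0.185,0.046,0,0,0,0.22,100,-0.28,0.07,0,0,0,0.33,100,-0.38,0.1,0,0,0,0.46,100,-0.456,0.116,0,0,0,0.558,100]}}

```text
clock: 17.28
ee_pos: [0.4654, -0.3571, 0.1935]
tool_rot: [179.9, 0.0, 32.7]
contact_force: [-0.1, 0.5, -0.2]
width: 0.0855
grip_force: 0.0
```

Request:
{"fn": "jog_arm", "kwargs": {"plan": [0,0,0,0,0,0,100,0,0,0,0,0,0,100,0,0,0,0,0,0,100]}}

```text
clock: 17.53
ee_pos: [0.4665, -0.3534, 0.1934]
tool_rot: [-179.9, -0.0, 33.2]
contact_force: [0.7, 0.4, -1.0]
width: 0.0855
grip_force: 0.0
```

```bash
python3 plan.py .4714,-.3539,.037,33.1,1
python3 - <<'E'
from h import *
t=snap('top','t2')['frame'][:,:,::-1];s=snap('side','s2')['frame'][:,:,::-1]
z=lambda i,x,y,w,h,W,H:cv2.resize(i[y:y+h,x:x+w],(W,H),interpolation=cv2.INTER_CUBIC)
cv2.imwrite('pics/m2.png',np.vstack([np.hstack([z(t,238,160,80,60,400,300),z(s,262,165,80,60,400,300)]),np.hstack([z(s,225,180,133,100,400,300),z(t,320,160,133,100,400,300)])]))
E
```

```text
now 17.5333 [ 0.4665 -0.3534  0.1934] [-179.93   -0.02   33.2 ] 0.0855 0.0 [ 0.7  0.4 -1. ] [ 34.  27.  -2. 112.   2.  41. -26.]
.4714,-.3539,.037,33.1,1 0 [0.015 0.013 0.626] [-0.001 -0.001  0.002]
```

View pics/m2.png

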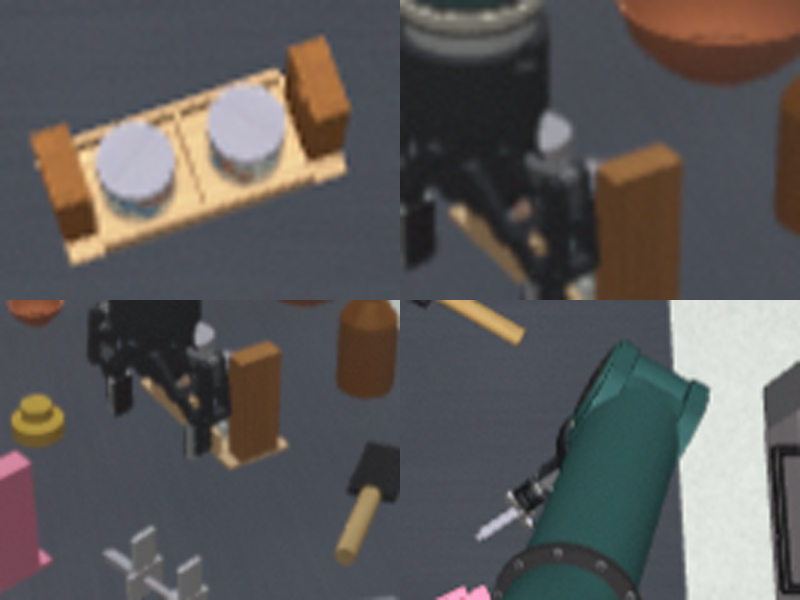

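Both jars stand upright in their cells (lids at tile (137,160) and (247,122)). The side tile shows the bar's wing tops at (144,531) and (189,562), which I use to cross-check the bar position.

Run:
```python
from h import *
np.set_printoptions(precision=4,suppress=True)
c=load('s2');C=lambda X,Y:((X+.5)/3-.5+225,(Y-299.5)/3-.5+180)
a,b=px2w(c,*C(144,531),.075),px2w(c,*C(189,562),.075);print(a,b,np.linalg.norm(a-b),(a+b)/2,np.degrees(np.arctan2(*(a-b)[1::-1])))
g=load('top0')['frame'].astype(int)[205:245,338:395]
m=(g.min(2)>120); 
t=load('top0')
# rays of bright pin pixels: principal axis of thin pin pixels
ys,xs=np.nonzero(m); P=np.array([px2w(t,x+338,y+205,.023)[:2] for x,y in zip(xs,ys)])
mm=P.mean(0);
for it in range(3):
    far=P[np.linalg.norm(P-np.array([.4714,-.3539]),axis=1)>.045]; c0=far.mean(0); v=np.linalg.svd(far-c0)[2][0]
print(len(far),c0,np.degrees(np.arctan2(v[1],v[0])), 'proj', sorted((far-[.4714,-.3539])@v)[::len(far)-1])
```

```text
[ 0.4545 -0.3242  0.075 ] [ 0.4858 -0.3758  0.075 ] 0.060384514838926866 [ 0.4702 -0.35    0.075 ] 121.28774681897075
86 [ 0.4696 -0.3505] 123.02869779445477 proj [np.float64(-0.08324854832873455), np.float64(0.0858716950571057)]
```

Request:
{"fn": "jog_arm", "kwargs": {"plan": [0.016,0.005,0.08,0,0,0,100,0.016,0.005,0.2,0,0,0,100,0.016,0.005,0.32,0,0,0,100,0.016,0.005,0.4,0,0,0,100,0.016,0.005,0.42,0,0,0,100]}}

```text
clock: 18.05
ee_pos: [0.4689, -0.3505, 0.0855]
tool_rot: [-179.6, 0.1, 33.2]
contact_force: [-0.7, 0.1, 0.1]
width: 0.0853
grip_force: 0.0
```

Request:
{"fn": "jog_arm", "kwargs": {"plan": [0,0,0.05,0,0,0,100,0,0,0.1,0,0,0,100,0,0,0.15,0,0,0,100,0,0,0.2,0,0,0,100,0,0,0.2,0,0,0,100]}}

```text
clock: 18.47
ee_pos: [0.4692, -0.3527, 0.0366]
tool_rot: [-179.8, 0.1, 33.1]
contact_force: [-0.9, 0.2, 0.7]
width: 0.085
grip_force: 0.0
```

```bash
python3 plan.py .4707,-.3523,.037,33.1,1
```

```text
now 18.4667 [ 0.4692 -0.3527  0.0366] [-179.82    0.08   33.09] 0.085 0.0 [-0.9  0.2  0.7] [ 34.  40.  -2. 116.   3.  24. -27.]
.4707,-.3523,.037,33.1,1 0 [ 0.006  0.002 -0.001] [-0.004  0.002 -0.   ]
```

Request:
{"fn": "jog_arm", "kwargs": {"plan": [0.006,0,0,0,0,0,100,0.006,0,0,0,0,0,70,0.006,0,0,0,0,0,60,0.006,0,0,0,0,0,50,0.006,0,0,0,0,0,42], "force": 22}}

```text
clock: 18.88
ee_pos: [0.4736, -0.354, 0.0421]
tool_rot: [179.7, -0.1, 33.1]
contact_force: [-1.6, 1.9, 21.8]
width: 0.0389
grip_force: 15.3
```

Request:
{"fn": "jog_arm", "kwargs": {"plan": [0,0,0,0,0,0,36,0,0,0,0,0,0,30,0,0,0,0,0,0,25,0,0,0,0,0,0,25,0,0,0,0,0,0,25]}}

```text
clock: 19.3
ee_pos: [0.474, -0.3543, 0.0427]
tool_rot: [179.7, -0.1, 33.1]
contact_force: [-1.0, 1.9, 19.0]
width: 0.0291
grip_force: 23.1
```

Request:
{"fn": "jog_arm", "kwargs": {"plan": [0,0,0,0,0,0,25,0,0,0,0,0,0,25,0,0,0,0,0,0,25]}}

```text
clock: 19.55
ee_pos: [0.4741, -0.3543, 0.0427]
tool_rot: [179.7, -0.1, 33.1]
contact_force: [-2.0, 1.8, 18.1]
width: 0.0292
grip_force: 23.1
```

```bash
python3 plan.py .5845,-.0537,.25,18.6,3
```

```text
now 19.55 [ 0.4741 -0.3543  0.0427] [179.67  -0.15  33.07] 0.0292 23.12829226255417 [-2.   1.8 18.1] [ 34.  40.  -2. 116.   3.  24. -27.]
.5845,-.0537,.25,18.6,3 0 [ 0.343 -0.254 -0.277] [ 0.002 -0.001  0.107]
.5845,-.0537,.25,18.6,3 1 [ 0.32  -0.282 -0.277] [ 0.002 -0.001  0.107]
.5845,-.0537,.25,18.6,3 2 [ 0.295 -0.309 -0.277] [ 0.002 -0.001  0.107]
```

Request:
{"fn": "jog_arm", "kwargs": {"plan": [0,0,-0.03,0,0,0,25,0,0,-0.12,0,0,0,25,0,0,-0.25,0,0,0,25,0,0,-0.38,0,0,0,25,0,0,-0.5,0,0,0,25]}}

```text
clock: 19.97
ee_pos: [0.4711, -0.3526, 0.1656]
tool_rot: [180.0, 0.0, 33.1]
contact_force: [-0.4, -0.5, -2.0]
width: 0.0295
grip_force: 22.4
```

Request:
{"fn": "jog_arm", "kwargs": {"plan": [0,0,-0.12,0,0,0,25,0,0,-0.24,0,0,0,25,0,0,-0.33,0,0,0,25,0,0,-0.35,0,0,0,25,0,0,-0.35,0,0,0,25]}}

```text
clock: 20.38
ee_pos: [0.4721, -0.3533, 0.2532]
tool_rot: [179.8, -0.1, 33.1]
contact_force: [-0.1, 0.2, -1.6]
width: 0.0293
grip_force: 22.4
```

```bash
python3 plan.py .5845,-.0537,.245,18.6,3
```

```text
now 20.3833 [ 0.4721 -0.3533  0.2532] [179.78  -0.09  33.07] 0.0293 22.39093780517578 [-0.1  0.2 -1.6] [ 34.  23.  -2. 109.   1.  48. -26.]
.5845,-.0537,.245,18.6,3 0 [ 0.343 -0.253  0.01 ] [ 0.002 -0.001  0.107]
.5845,-.0537,.245,18.6,3 1 [ 0.321 -0.281  0.011] [ 0.002 -0.001  0.107]
.5845,-.0537,.245,18.6,3 2 [ 0.296 -0.307  0.011] [ 0.002 -0.001  0.107]
```

Request:
{"fn": "jog_arm", "kwargs": {"plan": [0.04,-0.03,0,0,0,0.01,25,0.11,-0.08,0,0,0,0.03,25,0.19,-0.14,0,0,0,0.05,25,0.265,-0.195,0,0,0,0.08,25,0.343,-0.253,0.01,0,0,0.107,25]}}

```text
clock: 20.8
ee_pos: [0.5076, -0.2516, 0.2466]
tool_rot: [-179.8, 0.1, 28.2]
contact_force: [0.4, -0.1, -1.2]
width: 0.0295
grip_force: 22.4
```

Request:
{"fn": "jog_arm", "kwargs": {"plan": [0.064,-0.056,0,0,0,0.02,25,0.128,-0.112,0,0,0,0.04,25,0.192,-0.168,0,0,0,0.06,25,0.256,-0.225,0,0,0,0.08,25,0.321,-0.281,0.01,0,0,0.107,25]}}

```text
clock: 21.22
ee_pos: [0.5449, -0.1517, 0.244]
tool_rot: [-179.9, 0.2, 23.4]
contact_force: [0.1, 0.2, -2.2]
width: 0.0292
grip_force: 22.4
```

Request:
{"fn": "jog_arm", "kwargs": {"plan": [0.065,-0.067,0,0,0,0.02,25,0.13,-0.135,0,0,0,0.045,25,0.2,-0.207,0,0,0,0.07,25,0.26,-0.27,0,0,0,0.09,25,0.296,-0.307,0.01,0,0,0.107,25]}}

```text
clock: 21.63
ee_pos: [0.5831, -0.0495, 0.2415]
tool_rot: [-179.8, 0.1, 18.8]
contact_force: [0.0, -0.6, -2.1]
width: 0.0295
grip_force: 22.4
```

Request:
{"fn": "jog_arm", "kwargs": {"plan": [0,0,0,0,0,0,25,0,0,0,0,0,0,25,0,0,0,0,0,0,25]}}

```text
clock: 21.88
ee_pos: [0.5821, -0.0548, 0.2423]
tool_rot: [-180.0, 0.2, 18.6]
contact_force: [0.0, -0.8, -1.9]
width: 0.0292
grip_force: 22.4
```

```bash
python3 plan.py .5845,-.0537,.19,18.6,1
python3 - <<'E'
from h import *
s=snap('side','s3')['frame'][:,:,::-1]
cv2.imwrite('pics/s3c.png',cv2.resize(s[120:240,250:410],(800,600),interpolation=cv2.INTER_CUBIC))
E
```

```text
now 21.8833 [ 0.5821 -0.0548  0.2423] [-180.      0.21   18.57] 0.0292 22.37501174211502 [ 0.  -0.8 -1.9] [  3.  23.  -2. 110.   1.  47. -72.]
.5845,-.0537,.19,18.6,1 0 [ 0.011 -0.001  0.209] [-0.     0.005 -0.001]
```

View pics/s3c.png

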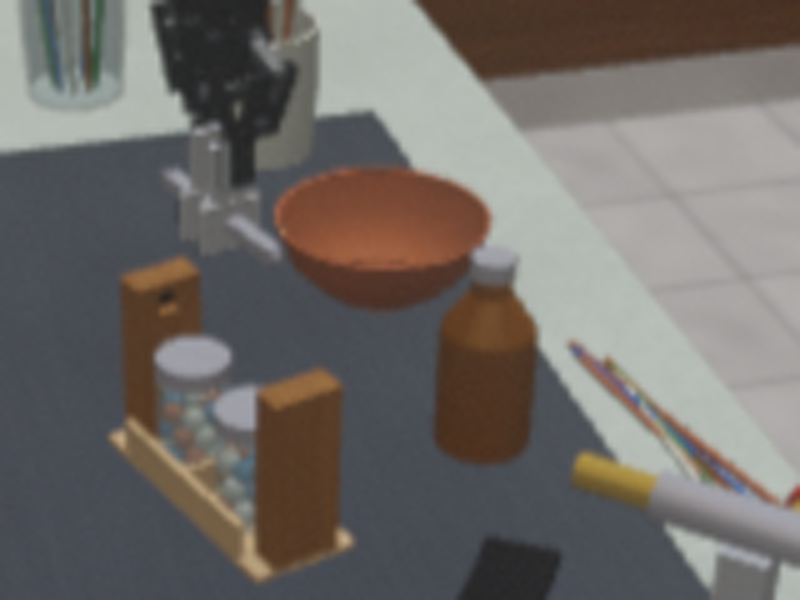

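The bar is held level above the rack, with its tips at (279,256) and (168,173). The far recess is at (167,302) and the jars stand in the cells. I fit bar and rack in this same view to get the relative offset.

```bash
cat > m3.py <<'E'
from h import *
from scipy.optimize import least_squares
np.set_printoptions(precision=4,suppress=True)
s=load('s3');t=load('t2');C=lambda X,Y:((X+.5)/5-.5+250,(Y+.5)/5-.5+120); T=lambda X,Y:((X+.5)/5-.5+238,(Y+.5)/5-.5+160); H=.132
def W(p,q): c,n=np.cos(p[2]),np.sin(p[2]); return (p[0]+c*q[0]-n*q[1],p[1]+n*q[0]+c*q[1],q[2])
cs=[((-.025,-.098,H),C(262,405)),((.025,-.098,H),C(341,385)),((-.025,-.074,H),C(257,387)),((.025,-.074,H),C(328,372)),((-.025,.074,H),C(124,286)),((.025,.074,H),C(200,272)),((0,.074,.116),C(167,302)),((-.038,-.098,0),C(258,580)),((.038,-.098,0),C(353,542)),((-.038,.098,0),C(110,435))]
ct=[((.025,.098,H),T(32,133)),((.025,.074,H),T(68,124)),((.025,-.074,H),T(287,46)),((.025,-.098,H),T(323,37)),((-.025,-.098,H),T(349,107)),((-.025,-.074,H),T(313,117)),((-.038,.098,0),T(70,264)),((-.038,-.098,0),T(345,173))]
def fit(cs,ct):
    f=lambda p:np.concatenate([np.subtract(w2px(c,W(p,q)),u) for c,L in((s,cs),(t,ct)) for q,u in L])
    r=least_squares(f,[.585,-.055,.32],loss='soft_l1'); print('rack',r.x[:2],np.degrees(r.x[2]),'\n',f(r.x).reshape(-1,2).round(1).tolist())
fit(cs,[]); fit([],ct); fit(cs,ct)
e=robot.sense(); P=e['ee_pos']; y=np.radians(e['tool_rot'][2]); d=.068*np.array([-np.sin(y),np.cos(y),0])
fb=lambda b:np.concatenate([np.subtract(w2px(s,b-d),C(279,256)),np.subtract(w2px(s,b+d),C(168,173))])
r=least_squares(fb,P-[0,0,.025]); print('bar axis mid',r.x,'tcp',P,'diff',r.x-P,fb(r.x))
E
python3 m3.py
```

```text
rack [ 0.5832 -0.0511] 18.497601025647818 
 [[2.5, 0.1], [0.1, -0.5], [-0.6, 0.2], [-1.6, -1.3], [2.4, 0.6], [-0.2, -0.5], [0.2, -0.5], [-0.3, 0.3], [-0.0, 0.5], [-0.3, 0.9]]
rack [ 0.5862 -0.0549] 18.445954923052465 
 [[-0.6, 0.2], [-0.5, -0.4], [0.1, 0.2], [0.1, -0.4], [0.2, 0.2], [0.2, 0.6], [0.3, 0.0], [0.2, -0.4]]
rack [ 0.5845 -0.0539] 18.43037213788747 
 [[3.1, 0.5], [0.7, -0.1], [-0.0, 0.6], [-1.0, -0.9], [3.0, 0.9], [0.4, -0.2], [0.8, -0.2], [0.2, 0.8], [0.6, 1.0], [0.2, 1.3], [-0.9, 0.7], [-0.8, 0.1], [-0.2, 0.7], [-0.2, 0.1], [-0.1, 0.7], [-0.1, 1.1], [-0.0, 0.5], [-0.1, 0.1]]
bar axis mid [ 0.5863 -0.0295  0.2041] tcp [ 0.5824 -0.0552  0.2428] diff [ 0.004   0.0257 -0.0386] [ 0.0069 -0.0092 -0.0074  0.0099]
```

```bash
cat >> m3.py <<'E'
ax=np.array([np.cos(y),np.sin(y),0]); g=lambda k:fb(P+ax*k[0]+np.array([0,0,k[1]]))
r=least_squares(g,[0,-.025]); print('bar offset rack-x, z',r.x,r.fun)
for tip,px in((d,(168,173)),(-d,(279,256))):
    h=lambda k:np.subtract(w2px(s,P+tip+ax*k[0]+np.array([0,0,k[1]])),C(*px)); print(least_squares(h,[0,-.025]).x)
E
python3 m3.py|tail -3
```

```text
bar offset rack-x, z [-0.0025 -0.0242] [ 0.2513  0.1744 -0.2564 -0.1748]
[-0.0015 -0.0251]
[-0.0034 -0.0233]
```

Request:
{"fn": "jog_arm", "kwargs": {"plan": [0.02,0,0.04,0,0.005,0,25,0.02,0,0.1,0,0.005,0,25,0.02,0,0.17,0,0.005,0,25,0.02,0,0.23,0,0.005,0,25,0.02,0,0.27,0,0.005,0,25]}}

```text
clock: 22.35
ee_pos: [0.5873, -0.0528, 0.1742]
tool_rot: [-180.0, -0.1, 18.5]
contact_force: [-0.1, 0.8, -1.7]
width: 0.0296
grip_force: 22.4
```

Request:
{"fn": "jog_arm", "kwargs": {"plan": [0,0,0,0,0,0,25,0,0,0,0,0,0,25,0,0,0,0,0,0,25]}}

```text
clock: 22.6
ee_pos: [0.589, -0.052, 0.1768]
tool_rot: [180.0, -0.3, 18.6]
contact_force: [0.7, -0.5, -1.9]
width: 0.0295
grip_force: 22.4
```

```bash
python3 plan.py .5868,-.0537,.1405,18.5,1
python3 - <<'E'
from h import *
s=snap('side','s4')['frame'][:,:,::-1]
cv2.imwrite('pics/s4c.png',cv2.resize(s[155:245,260:380],(800,600),interpolation=cv2.INTER_CUBIC))
E
```

```text
now 22.6 [ 0.589  -0.052   0.1768] [179.97  -0.3   18.6 ] 0.0295 22.37736850976944 [ 0.7 -0.5 -1.9] [  2.  28.  -2. 113.   2.  39. -72.]
.5868,-.0537,.1405,18.5,1 0 [-0.011  0.004  0.145] [ 0.001 -0.007  0.002]
```

View pics/s4c.png

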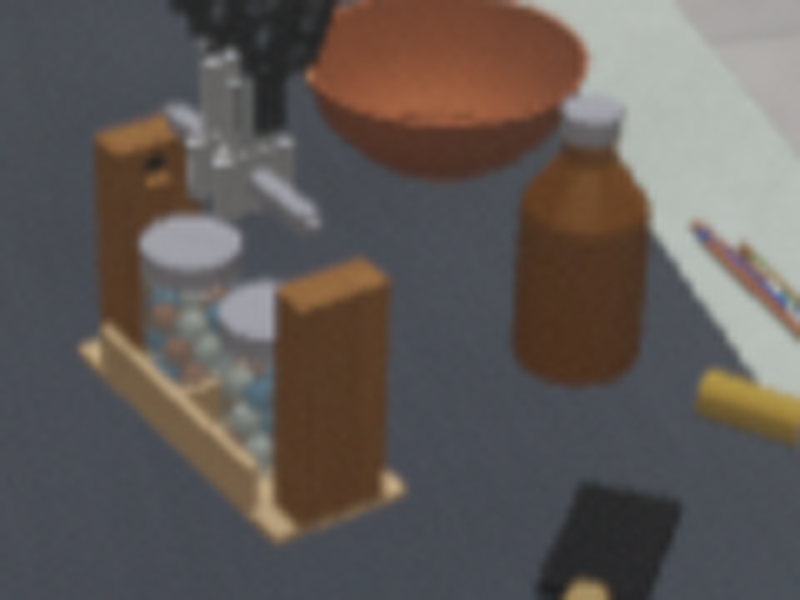

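In this view the near tip is at (317,218) and the far tip at (170,107), still above the posts. The recess mouth is around (157,172). I redo the relative fit here.

```bash
cat > m4.py <<'E'
from h import *
from scipy.optimize import least_squares
np.set_printoptions(precision=4,suppress=True)
s=load('s4');k=800/120;C=lambda X,Y:((X+.5)/k-.5+260,(Y+.5)/k-.5+155);H=.132
def W(p,q): c,n=np.cos(p[2]),np.sin(p[2]); return (p[0]+c*q[0]-n*q[1],p[1]+n*q[0]+c*q[1],q[2])
cs=[((.025,-.098,H),C(390,283)),((-.025,-.074,H),C(278,289)),((.025,-.074,H),C(368,260)),((-.025,.074,H),C(96,150)),((0,.074,.116),C(157,170)),((-.038,-.098,0),C(280,543)),((.038,-.098,0),C(405,489)),((-.038,.098,0),C(78,350))]
f=lambda p:np.concatenate([np.subtract(w2px(s,W(p,q)),u) for q,u in cs])
r=least_squares(f,[.585,-.055,.32],loss='soft_l1',f_scale=.5); p=r.x; print('rack',p[:2],np.degrees(p[2]),f(p).reshape(-1,2).round(1).tolist())
e=robot.sense();P=e['ee_pos'];y=np.radians(18.6);ax=np.array([np.cos(y),np.sin(y),0]);d=.068*np.array([-np.sin(y),np.cos(y),0])
for tip,px in((d,(170,107)),(-d,(317,218))):
    h=lambda q:np.subtract(w2px(s,P+tip+ax*q[0]+np.array([0,0,q[1]])),C(*px)); print(least_squares(h,[0,-.025]).x)
print('tcp rel rack (x,y):',[(P[:2]-c)@ax[:2] for c in(p[:2],np.array([.5845,-.0539]))],[(P[:2]-c)@d[:2]/.068 for c in(p[:2],np.array([.5845,-.0539]))],P)
E
python3 m4.py
```

```text
rack [ 0.5832 -0.0531] 19.31649389907659 [[0.3, -0.8], [-0.4, -0.5], [-0.8, -0.8], [2.7, 0.7], [-0.0, -0.3], [-0.1, 0.2], [0.3, 0.7], [-0.1, 0.9]]
[-0.0024 -0.0235]
[-0.0033 -0.0195]
tcp rel rack (x,y): [np.float64(0.006076467227065669), np.float64(0.005151078298199053)] [np.float64(-0.0007445212857803169), np.float64(0.00043850198275259734)] [ 0.5892 -0.0518  0.1772]
```

Request:
{"fn": "jog_arm", "kwargs": {"plan": [-0.01,0,0.02,0,-0.006,0,25,-0.01,0,0.04,0,-0.006,0,25,-0.01,0,0.06,0,-0.006,0,25,-0.01,0,0.06,0,-0.006,0,25]}}

```text
clock: 22.98
ee_pos: [0.5852, -0.0523, 0.1602]
tool_rot: [-180.0, 0.1, 18.6]
contact_force: [-0.6, 0.7, -2.4]
width: 0.0293
grip_force: 22.4
```

Request:
{"fn": "jog_arm", "kwargs": {"plan": [0,0,0.02,0,0,0,25,0,0,0.04,0,0,0,25,0,0,0.06,0,0,0,25,0,0,0.075,0,0,0,25,0,0,0.075,0,0,0,25]}}

```text
clock: 23.4
ee_pos: [0.5853, -0.0523, 0.1414]
tool_rot: [-180.0, 0.2, 18.6]
contact_force: [-0.8, 0.8, -1.6]
width: 0.0294
grip_force: 22.4
```

Request:
{"fn": "jog_arm", "kwargs": {"plan": [0,0,0,0,0,0,25,0,0,0,0,0,0,25]}}

```text
clock: 23.57
ee_pos: [0.5862, -0.0524, 0.1426]
tool_rot: [180.0, 0.0, 18.6]
contact_force: [0.2, 0.3, -1.3]
width: 0.0293
grip_force: 22.4
```

```bash
python3 plan.py .5863,-.0528,.140,18.5,1; python3 -c "
from h import *
P=robot.sense()['ee_pos'];y=np.radians(18.5);print(P[0]*np.cos(y)+P[1]*np.sin(y),-P[0]*np.sin(y)+P[1]*np.cos(y))"
```

```text
now 23.5667 [ 0.5862 -0.0524  0.1426] [180.     0.03  18.63] 0.0293 22.37702965736389 [ 0.2  0.3 -1.3] [  2.  31.  -2. 114.   2.  35. -73.]
.5863,-.0528,.140,18.5,1 0 [-0.     0.002  0.01 ] [0.    0.001 0.003]
0.5392696068393895 -0.23567234596857645
```

Request:
{"fn": "jog_arm", "kwargs": {"plan": [0,0.002,0.005,0,0,0.003,25,0,0.002,0.009,0,0,0.003,25,0,0.002,0.009,0,0,0.003,25,0,0.002,0.009,0,0,0.003,25]}}

```text
clock: 23.9
ee_pos: [0.5861, -0.0529, 0.1403]
tool_rot: [180.0, 0.1, 18.5]
contact_force: [-0.1, -0.6, -2.2]
width: 0.0293
grip_force: 22.4
```

Request:
{"fn": "jog_arm", "kwargs": {"plan": [0,0,0,0,0,0,37,0,0,0.002,0,0,0,40,0,0,0.003,0,0,0,43,0,0,0.004,0,0,0,46,0,0,0.004,0,0,0,46]}}

```text
clock: 24.32
ee_pos: [0.5861, -0.0528, 0.1392]
tool_rot: [-180.0, 0.1, 18.5]
contact_force: [-0.4, -0.1, -1.9]
width: 0.0391
grip_force: 8.1
```

Request:
{"fn": "jog_arm", "kwargs": {"plan": [0,0,0.001,0,0,0,48,0,0,0.003,0,0,0,50,0,0,0.004,0,0,0,52,0,0,0.005,0,0,0,54,0,0,0.005,0,0,0,54]}}

```text
clock: 24.73
ee_pos: [0.5861, -0.0528, 0.138]
tool_rot: [-180.0, 0.1, 18.5]
contact_force: [-0.8, 0.2, -1.9]
width: 0.0462
grip_force: 7.6
```

Request:
{"fn": "jog_arm", "kwargs": {"plan": [0,0,0.001,0,0,0,56,0,0,0.002,0,0,0,57,0,0,0.003,0,0,0,58,0,0,0.003,0,0,0,58]}}

```text
clock: 25.07
ee_pos: [0.5861, -0.0529, 0.1372]
tool_rot: [-180.0, 0.1, 18.5]
contact_force: [0.5, 0.5, -1.7]
width: 0.0494
grip_force: 7.3
```

```bash
python3 plan.py
python3 - <<'E'
from h import *
s=snap('side','s5')['frame'][:,:,::-1]
cv2.imwrite('pics/s5c.png',cv2.resize(s[160:240,265:372],(800,600),interpolation=cv2.INTER_CUBIC))
E
```

```text
now 25.0667 [ 0.5861 -0.0529  0.1372] [-180.      0.05   18.5 ] 0.0494 7.297963500022888 [ 0.5  0.5 -1.7] [  2.  31.  -2. 114.   2.  35. -73.]
```

View pics/s5c.png

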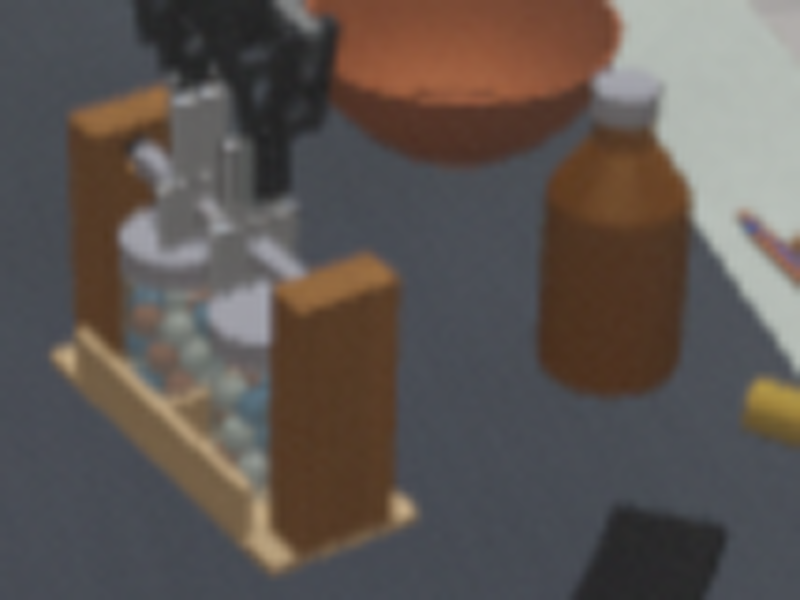

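The far pin is entering its recess at (140,150), the near one is passing behind the near post, and the side forces are about zero. I continue easing open.

Request:
{"fn": "jog_arm", "kwargs": {"plan": [0,0,0.001,0,0,0,60,0,0,0.002,0,0,0,62,0,0,0.004,0,0,0,64,0,0,0.005,0,0,0,66,0,0,0.005,0,0,0,66]}}

```text
clock: 25.53
ee_pos: [0.5861, -0.0528, 0.1359]
tool_rot: [-180.0, 0.1, 18.5]
contact_force: [-0.1, -0.5, -1.5]
width: 0.0567
grip_force: 6.8
```

Request:
{"fn": "jog_arm", "kwargs": {"plan": [0,0,0.001,0,0,0,68,0,0,0.003,0,0,0,70,0,0,0.004,0,0,0,72,0,0,0.005,0,0,0,73,0,0,0.005,0,0,0,73]}}

```text
clock: 25.95
ee_pos: [0.5865, -0.0532, 0.135]
tool_rot: [180.0, 0.0, 18.5]
contact_force: [0.0, -0.7, -0.7]
width: 0.0623
grip_force: 0.5
```

Request:
{"fn": "jog_arm", "kwargs": {"plan": [0,0,0.001,0,0,0,75,0,0,0.002,0,0,0,77,0,0,0.003,0,0,0,79,0,0,0.003,0,0,0,79]}}

```text
clock: 26.28
ee_pos: [0.5862, -0.0527, 0.1341]
tool_rot: [-180.0, 0.0, 18.5]
contact_force: [-0.2, 0.6, -0.8]
width: 0.0674
grip_force: 0.0
```

The grip force vanished at 62 mm width, which is the home position. Open fully and withdraw.

Request:
{"fn": "jog_arm", "kwargs": {"plan": [0,0,0,0,0,0,90,0,0,0,0,0,0,100,0,0,0,0,0,0,100,0,0,0,0,0,0,100]}}

```text
clock: 26.62
ee_pos: [0.5862, -0.0528, 0.1341]
tool_rot: [180.0, 0.0, 18.5]
contact_force: [-0.6, -1.2, -0.3]
width: 0.0856
grip_force: 0.0
```

Request:
{"fn": "jog_arm", "kwargs": {"plan": [0,0,-0.03,0,0,0,100,0,0,-0.08,0,0,0,100,0,0,-0.16,0,0,0,100,0,0,-0.26,0,0,0,100,0,0,-0.36,0,0,0,100]}}

```text
clock: 27.03
ee_pos: [0.5858, -0.0528, 0.2251]
tool_rot: [-180.0, 0.1, 18.5]
contact_force: [0.9, -0.3, -0.4]
width: 0.0852
grip_force: 0.0
```

Request:
{"fn": "jog_arm", "kwargs": {"plan": [0,0,-0.1,0,0,0,100,0,0.1,-0.2,0,0,0,100,0,0.25,-0.3,0,0,0,100,0,0.4,-0.4,0,0,0,100,0,0.55,-0.4,0,0,0,100]}}

```text
clock: 27.45
ee_pos: [0.6321, -0.1815, 0.33]
tool_rot: [179.8, -0.4, 18.7]
contact_force: [1.7, 1.1, -1.3]
width: 0.0851
grip_force: 0.0
```

Request:
{"fn": "jog_arm", "kwargs": {"plan": [-0.05,0.1,0,0,0,0,100,-0.1,0.25,0,0,0,0,100,-0.15,0.4,0,0,0,0,100,-0.2,0.55,0,0,0,0,100,-0.2,0.6,0,0,0,0,100]}}

```text
clock: 27.87
ee_pos: [0.6261, -0.3495, 0.3245]
tool_rot: [179.7, 0.2, 17.9]
contact_force: [-1.4, -1.6, 0.2]
width: 0.0853
grip_force: 0.0
```

Request:
{"fn": "jog_arm", "kwargs": {"plan": [0,0,0,0,0,0,100,0,0,0,0,0,0,100,0,0,0,0,0,0,100]}}

```text
clock: 28.12
ee_pos: [0.63, -0.3375, 0.324]
tool_rot: [-179.9, 0.0, 18.6]
contact_force: [-0.3, 0.3, 0.5]
width: 0.0852
grip_force: 0.0
```

```bash
python3 plan.py
python3 - <<'E'
from h import *
t=snap('top','t6')['frame'][:,:,::-1];s=snap('side','s6')['frame'][:,:,::-1]
z=lambda i,x,y,w,h,W,H:cv2.resize(i[y:y+h,x:x+w],(W,H),interpolation=cv2.INTER_CUBIC)
cv2.imwrite('pics/m6.png',np.vstack([np.hstack([z(t,238,160,80,60,400,300),z(s,262,165,80,60,400,300)]),np.hstack([z(s,0,0,560,420,400,300),z(t,0,0,560,420,400,300)])]))
E
```

```text
now 28.1167 [ 0.63   -0.3375  0.324 ] [-179.9     0.01   18.62] 0.0852 0.0 [-0.3  0.3  0.5] [ 24.  29.   1.  88.  -1.  63. -46.]
```

View pics/m6.png

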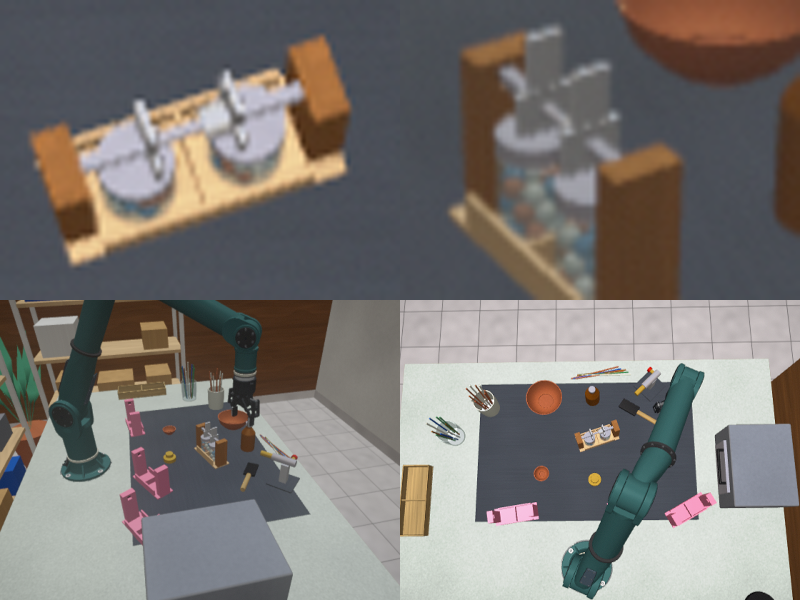

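Both pins run into the posts (top tile (85,163) and (300,92)), the jars stand upright under the bar, and the bystanders are where they were. I hand the job in.

```bash
python3 -c "
from cell import robot
print(robot.sign_off())"
```

```text
the job is handed in; nothing more can be done
None
```

I stood both jars upright in the rack, sprung the bar's pins home in both posts with nothing else disturbed, and handed the job in at about 28 s on the robot's clock.

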